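# Clear the lamp test fixture and set its contact cap

## Robot

A 6-joint arm with a two-finger parallel gripper is mounted at the origin on the work surface. World frame = base frame: x ahead of the robot, y to its left, z up, the work surface at z = 0. Lengths are in m, angles in rad, forces in N, time in s.
With the tool pointing down it reaches from about 0.225 to 0.875 m from the base axis. Payload 3.4 kg.
Tool frame: the origin (TCP) lies between the finger pads; the fingertips stand 11 mm ahead of it and the grasp point (between the pads) lies 8 mm behind it; z points along the fingers, y is the line along which they close (so a half turn about z gives the same grasp; the last joint's range is limited). The gripper opens to 85 mm and grips with 20 to 120 N. Pads are 22 mm wide; open, the fingers measure 114 mm over their backs; the gripper's body (76 mm by 85 mm) begins 54 mm behind the grasp point. The pads swing forward as they close: fully open they stand 13 mm farther back than shut.
Start: joints at [-1.367, 0.276, 1.505, -0, 1.361, -0.121], TCP at [0.183, -0.545, 0.242] pointing down, gripper open.
Joint ranges: [-2.89, 2.89], [-0.75, 2.08], [0.22, 2.7], [-1.18, 4.32], [0.11, 2.71], [-2.7, 2.7]. Speed limits (rad/s): [2.57, 2.57, 3.14, 3.14, 3.14, 3.14].

## Interface

Orientations are given as a unit quaternion [w, x, y, z].
In Python, from rig import manip, imaging gives the robot as it stands. The module is installed in compiled form; this text tells all that it offers.
- The arm moves only by the tool jog_arm, never from a script. Its argument "deltas" is one flat list of numbers, 7 for each row, row after row: the turn, a rotation vector about the world's x, y, z in degrees, then the shift along the world's x, y, z in mm, then the opening, from 0 (shut) to 1 (fully open). In form: [ax, ay, az, tx, ty, tz, gripper, ax, ay, az, tx, ty, tz, gripper, ...]. A call has 1 to 20 rows; each row is the pose to reach, as a shift and turn from the pose commanded when the call began; what a row does not reach only later rows make up. A row lasts 1/10 s, in which the tool goes at most 50 mm and 8.59 degrees, less where a joint would pass 70% of its speed; a pose out of reach is approached as far as the arm can. A call with a gripper value outside its range is refused whole. The fingers move at their own pace and stop on an object; "grip_force" is the grip in N (left out, the last holds). Time passes only in rows, so rows that repeat a pose let the fingers close. It gives the time, the measured TCP pose, the force, the opening and the grip force at its end, in the units of the state.
- manip.get_state(): the state, without advancing time (a new reading comes with each control period).
- imaging.get_image(name): name is "side" or "top" or "wrist"; returns the picture (384x512x3 uint8, blue, green, red); there is no depth.
- imaging.calibration(name): a dict with "mtx" (3x3 intrinsics, pixels), "dist" ([k1, k2, p1, p2, k3] as OpenCV has them; the pictures are not rectified), "cam_to_world" (4x4, takes a point from camera to world coordinates). Camera axes: x right, y down, z forward; pixel columns grow to the right and rows downward; lengths in m; the calibration is good to about 2 mm. A picture is of the moment at which its call begins: read the wrist's pose just before it. calibration takes no time and is no camera call; for the wrist camera it gives the pose at the moment of the call.
- manip.sign_off(): hands the job in; it is judged then, once.
The state is a dict: "clock": time; "qpos": joint angles; "qd": joint speeds; "effort": joint torques, N m; "position": TCP position; "ee_rot": TCP orientation; "contact_force": force on the tool from outside, world axes, zero at the start; "moment": the same for the moment, N m; "width": finger opening in m; "gripper_force": force on a finger pad.
Only numpy, scipy, OpenCV 4.12 (cv2) and the standard library are available. Lean on these libraries where they do the work, as an engineer would, in place of code of your own. Each camera call takes 0.05 s, during which the arm holds its last target. There are 200 camera calls.

## Task

Get the lamp test fixture ready: hold the orange scraper block and with it push the three loose brass offcuts off the black seat plate into the aluminium catch tray at the plate's end (fingers must not touch the offcuts), then stand the block back upright on the bench, clear of the fixture. Then screw the knurled brass cap down clockwise until it bottoms out, back it off a quarter turn, and finish while still gripping the cap there without moving, so that a colleague can tighten its lock screw. Leave the test probe, the floodlight and the plug adapter where they are.

Things in the scene. Friction and masses are not known exactly. Their poses are not given: they have to be found in the camera images.
- fixture: Lamp test fixture, fixed to the bench; origin on the bench under the centre of its black seat plate. Seat plate 130 (x) x 170 (y) mm, flat top 30 mm above the bench. At its -y end the catch tray; at its +y end an aluminium housing 90 x 75 mm, 40 mm high, with the cap on a 34 mm thick neck, upright axis at x 0, y +145 mm.
- tray_in (a point): Centre of the inner floor (4 mm above the bench) of the open aluminium catch tray, part of the fixture at y -126 mm. Outside 160 (x) x 78 (y) mm, y from -87 to -165 mm of the fixture, walls 4 mm thick and 28 mm high, 2 mm below the seat plate, whose edge is at y -85 mm.
- block_mid (a point): Centre (30 mm up) of the scraper block standing on the bench: 60 mm high, 180 g. Rubber foot 110 (x) x 30 (y) mm, 22 mm high, wipes with its long side; above it, to the top, an orange plastic grip 90 (x) x 24 (y) mm. Its z axis is up, x is its long direction.
- chip_a_mid (a point): Centre of a loose brass offcut, 18 x 12 x 6 mm, 11 g, lying flat on the seat plate, within 36 mm of the plate's centre line (x of the fixture) and between y -50 and +30 of the fixture.
- chip_b_mid (a point): Centre of a loose brass offcut, 18 x 12 x 6 mm, 11 g, lying flat on the seat plate, within 36 mm of the plate's centre line (x of the fixture) and between y -50 and +30 of the fixture.
- chip_c_mid (a point): Centre of a loose brass offcut, 18 x 12 x 6 mm, 11 g, lying flat on the seat plate, within 36 mm of the plate's centre line (x of the fixture) and between y -50 and +30 of the fixture.
- cap_mid (a point): Centre of the knurled brass screw cap, on its upright axis: 44 mm diameter, 36 mm high, so 18 mm below its top face; about 76 mm above the bench when the cap is fully down. A black line on its top runs from the centre towards the cap's own x axis.
- cap (a joint): Angle of the cap above its hard bottom stop, rad: 0 = bottomed out (black line over the red mark, fixture's +x), growing as it is unscrewed, counter-clockwise seen from above; upper stop 3.6. Right-hand thread, already started 1.7 to 2.9 rad above the stop; sinks 0.8 mm per rad, turns with about 0.12 N m of friction, stays where left.
- probe_mid (a point): Middle of the grip of a red test probe lying on the bench, about 145 mm long along its x, 20 mm high. Not to be moved.
- floodlight_mid (a point): Centre of a flat grey LED floodlight, 90 x 130 x 33 mm, lying on the bench. Not to be moved.
- adapter_mid (a point): Centre of a white plug adapter, 50 x 44 x 34 mm, standing on the bench. Not to be moved.
Things that resemble listed ones, but are neither listed nor needed, are in the scene too. There is more than one size of the part that bears block_mid; the job needs the largest.

How it is judged:
On the way, in this order (a step that is already met when the one before it is completed fails the run):
1. the scraper block is held low over the seat plate (contact force between the fingers and block above 2 N and z of block_mid in the frame of fixture below 0.075 m and y of block_mid in the frame of fixture between -0.1 and 0.1 m and x of block_mid in the frame of fixture between -0.065 and 0.065 m), for 0.1 s.
2. all three offcuts are in the catch tray (y of chip_a_mid in the frame of fixture between -0.165 and -0.085 m and x of chip_a_mid in the frame of fixture between -0.08 and 0.08 m and z of each of chip_a_mid, chip_b_mid, chip_c_mid in the frame of fixture below 0.028 m and y of chip_b_mid in the frame of fixture between -0.165 and -0.085 m and x of chip_b_mid in the frame of fixture between -0.08 and 0.08 m and y of chip_c_mid in the frame of fixture between -0.165 and -0.085 m and x of chip_c_mid in the frame of fixture between -0.08 and 0.08 m), for 0.1 s.
3. the block stands released on the bench, clear of the fixture (height (world z) of block_mid below 0.036 m and angle between block_mid's own z axis and vertical below 0.15 rad and contact force between block and fixture below 0.1 N and contact force between the fingers and block below 0.1 N and linear speed of block below 0.03 m/s), for 0.2 s.
4. the cap is bottomed out (value of joint cap below 0.06 rad), for 0.1 s.
At the end, for the whole second after the job is handed in: The cap is a quarter turn (1.57 rad, give or take 0.3) up from its bottom stop, still, and gripped by the fingers with more than 4 N; all three offcuts lie in the catch tray; the scraper block stands upright and released on the bench, not touching the fixture (all of step 2 and all of step 3 and value of joint cap between 1.27 and 1.87 rad and velocity of joint cap between -0.1 and 0.1 rad/s and contact force between the fingers and cap above 4 N); the arm keeps its last pose, push and grip.
It fails at once if the fingers touch an offcut (contact force between the fingers and chip_a above 0.5 N or contact force between the fingers and chip_b above 0.5 N or contact force between the fingers and chip_c above 0.5 N).
It fails at once if the probe, floodlight or adapter is moved by more than 30 mm (distance of any of probe_mid, floodlight_mid, adapter_mid from where it was at the start of the episode above 0.03 m).
It also fails if it takes over 64 s, if anything falls off the work surface, if the arm or the gripper's body presses on something with over 40 N, if the wrist force passes 120 N, or if a joint passes its speed limit or range.

## Working session

There is one attempt and no reset: what is moved stays moved. The work goes in short steps, Python scripts to look and compute and a tool call to move; the robot and the scene stay as the last step left them, time stands still between calls to the robot, and variables do not carry over. Pictures are saved under pics/ and viewed, at most 10 in all, crops included, and the job is handed in when it is done.

Besides the shell and the picture viewer there is one more tool, called after "Call:" as a command line: name --argument value ..., lists and objects as JSON in quotes. jog_arm: Moves the arm, as the interface text tells. Its arguments: {"type":"object","properties":{"deltas":{"type":"array"},"grip_force":{"type":"number"}},"required":["deltas"]}

```bash
mkdir -p pics; cat > h.py <<'E'
import numpy as np, cv2
from rig import manip, imaging
def ray(c,px):
    u=cv2.undistortPoints(np.array(px,float).reshape(-1,1,2),np.array(c["mtx"]),np.array(c["dist"])).reshape(-1,2)
    T=np.array(c["cam_to_world"]); d=np.c_[u,np.ones(len(u))]@T[:3,:3].T
    return T[:3,3],d
def onplane(c,px,z):
    o,d=ray(c,px); return o+d*((z-o[2])/d[:,2])[:,None]
def proj(c,P):
    T=np.linalg.inv(np.array(c["cam_to_world"])); r,_=cv2.Rodrigues(T[:3,:3])
    return cv2.projectPoints(np.array(P,float).reshape(-1,1,3),r,T[:3,3],np.array(c["mtx"]),np.array(c["dist"]))[0].reshape(-1,2)
def grab(n,f=None):
    c=imaging.calibration(n); im=imaging.get_image(n)
    if f: cv2.imwrite('pics/'+f+'.png',im)
    return c,im
E
python3 - <<'E'
from h import *
a=[]
for n in("top","side"):
    c,im=grab(n,n+"0"); np.save('pics/'+n+'0.npy',im); print(n,np.round(c["cam_to_world"],3).tolist(),np.round(c["mtx"],0).tolist())
    cv2.imwrite('pics/'+n+'0v.png',cv2.resize(im,(800,600)))
print(manip.get_state())
E
```

```text
top [[0.028, -0.996, 0.089, 0.51], [-1.0, -0.028, -0.006, 0.026], [0.008, -0.089, -0.996, 1.013], [0.0, 0.0, 0.0, 1.0]] [[405.0, 0.0, 253.0], [0.0, 405.0, 200.0], [0.0, 0.0, 1.0]]
side [[-0.848, -0.295, 0.441, 0.144], [-0.531, 0.478, -0.7, 0.751], [-0.004, -0.828, -0.561, 0.636], [0.0, 0.0, 0.0, 1.0]] [[418.0, 0.0, 256.0], [0.0, 418.0, 190.0], [0.0, 0.0, 1.0]]
{'clock': 0.1, 'qpos': array([-1.36698355e+00,  2.76545144e-01,  1.50602344e+00,  3.58181908e-05,
        1.36069835e+00, -1.20987871e-01]), 'qd': array([-0.0006036 , -0.00093572, -0.0034952 , -0.00063166, -0.00070223,
       -0.00119149]), 'effort': array([ 8.80904408e-04, -4.17699623e+01, -2.46405387e+01, -3.19446663e-04,
        5.80639797e-03,  1.30888665e-05]), 'position': array([ 0.18341402, -0.54448023,  0.24151182]), 'ee_rot': array([-8.37144336e-04,  9.86842284e-01,  1.61683656e-01, -1.71608566e-05]), 'contact_force': array([ 0.32243025, -0.91047362,  0.05788247]), 'moment': array([ 0.00921482, -0.00689127,  0.04092913]), 'gripper_force': 0.0, 'width': 0.08519547371613641}
```

View pics/top0v.png

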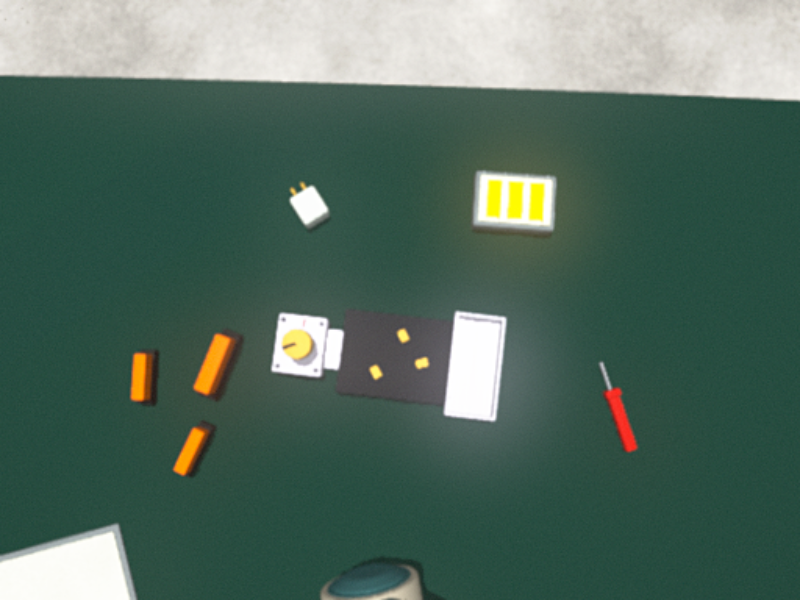

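View pics/side0v.png

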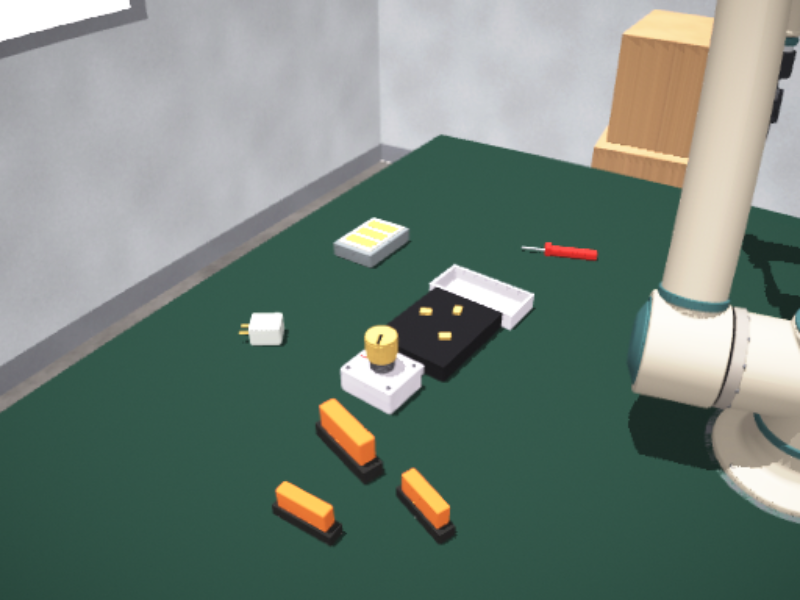

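The top view (800x600) shows three orange blocks, with the largest at (215,365). The cap is at (297,345) with its line pointing left, the plate runs x 340-450, the tray is at (475,365), and the chips are at (404,335), (376,372) and (421,363). In the side view the large block is at (348,435), clear of the others.

```bash
python3 - <<'E'
from h import *
c=imaging.calibration("top"); im=np.load('pics/top0.npy'); hsv=cv2.cvtColor(im,cv2.COLOR_BGR2HSV)
def rects(mask,z,name,amin=25):
    cs,_=cv2.findContours(mask.astype(np.uint8),cv2.RETR_EXTERNAL,cv2.CHAIN_APPROX_NONE)
    for k in cs:
        if cv2.contourArea(k)<amin: continue
        P=onplane(c,k.reshape(-1,2),z)[:,:2]*1000
        (cx,cy),(w,h),a=cv2.minAreaRect(P.astype(np.float32))
        print(name,"px",k.reshape(-1,2).mean(0).round(),"c",round(cx,1),round(cy,1),"size",round(w,1),round(h,1),"ang",round(a,1))
H,S,V=hsv[...,0].astype(int),hsv[...,1].astype(int),hsv[...,2].astype(int)
for vt in(120,200): rects((H>5)&(H<17)&(S>180)&(V>vt),.06,"orange%d"%vt)
yel=(H>=18)&(H<32)&(S>120)&(V>120)
rects(yel,.036,"yellow")
m=np.zeros_like(H);m[190:275,205:300]=1
rects((S<70)&(V<90)&(m>0),.03,"plate",300)
m=np.zeros_like(H);m[190:280,275:335]=1
rects((S<60)&(V>120)&(m>0),.028,"tray",200)
m=np.zeros_like(H);m[190:280,160:212]=1
rects((S<60)&(V>120)&(m>0),.040,"hous",200)
print(hsv[225,240],hsv[265,240],hsv[260,132],hsv[235,350])
cv2.imwrite('pics/capcrop.png',np.hstack([cv2.resize(im[195:250,165:220],(400,400),interpolation=cv2.INTER_CUBIC),cv2.resize(im[200:260,115:175],(400,400),interpolation=cv2.INTER_CUBIC)]))
E
```

```text
orange120 px [122. 287.] c 381.2 320.1 size 22.0 74.5 ang 65.8
orange120 px [ 91. 243.] c 487.3 399.6 size 27.3 70.3 ang 89.8
orange120 px [136. 233.] c 509.5 291.1 size 30.9 91.9 ang 70.1
orange200 px [135. 232.] c 510.6 294.0 size 24.8 90.2 ang 70.1
yellow px [120. 289.] c 376.7 329.8 size 15.0 65.9 ang 65.8
yellow px [240. 238.] c 505.1 48.5 size 20.3 13.9 ang 28.4
yellow px [270. 232.] c 520.7 -21.8 size 14.4 16.9 ang 1.6
yellow px [ 88. 241.] c 486.6 413.0 size 14.0 62.7 ang 89.7
yellow px [135. 232.] c 510.6 301.3 size 18.7 85.8 ang 70.6
yellow px [189. 220.] c 544.6 170.7 size 42.2 42.9 ang 28.4
yellow px [258. 214.] c 562.0 8.2 size 20.5 14.1 ang 28.1
yellow px [343. 129.] c 780.3 -197.3 size 58.4 19.9 ang 0.3
yellow px [329. 128.] c 781.5 -163.6 size 20.6 58.8 ang 87.3
yellow px [316. 127.] c 783.4 -130.3 size 58.3 19.8 ang 0.6
plate px [242. 235.] c 526.1 37.6 size 189.6 160.3 ang 89.1
tray px [304. 234.] c 518.9 -105.7 size 84.2 166.1 ang 84.9
hous px [193. 221.] c 543.3 160.6 size 90.9 93.8 ang 85.1
[140   9  82] [80 87 85] [70 68 79] [80 70 91]
```

View pics/capcrop.png

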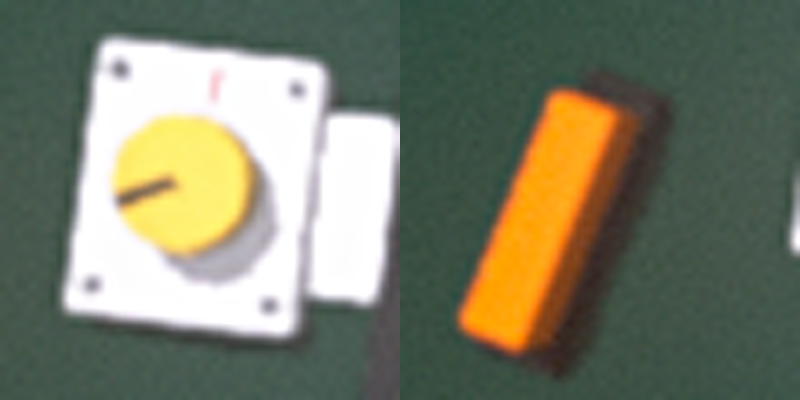

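Call:
jog_arm --deltas '[0,0,141.5,327,838.5,-90,1,0,0,141.5,327,838.5,-90,1,0,0,141.5,327,838.5,-90,1,0,0,141.5,327,838.5,-90,1,0,0,141.5,327,838.5,-90,1,0,0,141.5,327,838.5,-90,1,0,0,141.5,327,838.5,-90,1,0,0,141.5,327,838.5,-90,1,0,0,141.5,327,838.5,-90,1,0,0,141.5,327,838.5,-90,1,0,0,141.5,327,838.5,-90,1,0,0,141.5,327,838.5,-90,1,0,0,141.5,327,838.5,-90,1,0,0,141.5,327,838.5,-90,1,0,0,141.5,327,838.5,-90,1,0,0,141.5,327,838.5,-90,1,0,0,141.5,327,838.5,-90,1,0,0,141.5,327,838.5,-90,1,0,0,141.5,327,838.5,-90,1,0,0,141.5,327,838.5,-90,1]' --grip_force 60

```text
clock: 2.1
position: [0.5101, 0.2944, 0.1512]
ee_rot: [-0.001, 0.172, 0.985, -0.001]
contact_force: [0.2, -1.1, -0.3]
width: 0.0851
gripper_force: 0.0
```

```bash
python3 - <<'E'
from h import *
s=manip.get_state();c,im=grab("wrist","w1");print(s["position"])
hsv=cv2.cvtColor(im,cv2.COLOR_BGR2HSV);H,S,V=[hsv[...,i].astype(int) for i in range(3)]
for vt in(120,180,210):
  cs,_=cv2.findContours(((H>5)&(H<20)&(S>150)&(V>vt)).astype(np.uint8),0,1)
  for k in cs:
    if cv2.contourArea(k)<300: continue
    P=onplane(c,k.reshape(-1,2),.06)[:,:2]*1000
    print(vt,k.reshape(-1,2).mean(0).round(),cv2.minAreaRect(P.astype(np.float32)))
E
```

```text
[0.51007808 0.29439372 0.15115197]
120 [260. 200.] ((507.6214599609375, 296.59136962890625), (24.217103958129883, 88.62081909179688), 70.30953979492188)
120 [365. 122.] ((482.6786804199219, 393.45123291015625), (22.231250762939453, 65.55020904541016), 77.2978515625)
120 [242.  41.] ((390.919677734375, 323.67230224609375), (18.587549209594727, 53.84115982055664), 66.930419921875)
180 [260. 200.] ((507.41522216796875, 296.3252258300781), (24.166759490966797, 88.56641387939453), 71.02877044677734)
180 [366. 122.] ((482.7621765136719, 393.8216552734375), (21.47173500061035, 65.55020904541016), 77.2978515625)
180 [242.  41.] ((390.6160888671875, 323.80157470703125), (18.587549209594727, 53.181236267089844), 66.930419921875)
210 [260. 201.] ((508.63616943359375, 296.0341796875), (23.913970947265625, 86.06412506103516), 71.03898620605469)
210 [242.  39.] ((389.21759033203125, 324.446044921875), (18.156755447387695, 50.102352142333984), 66.93224334716797)
```

View pics/w1.png

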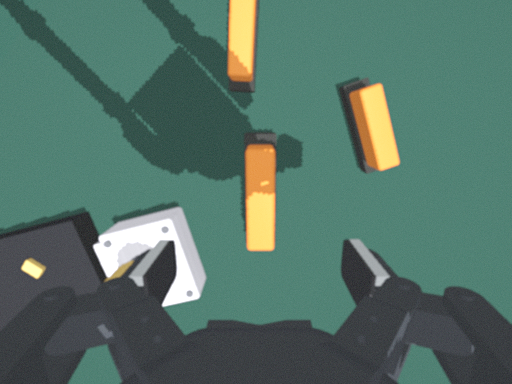

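The wrist view shows the large block at (260,198), straight between the open fingers, aligned and clear of the housing. I'll descend and grip.

Call:
jog_arm --deltas '[0,0,0.5,-2,1.5,-40,1,0,0,0.5,-2,1.5,-75,1,0,0,0.5,-2,1.5,-100,1,0,0,0.5,-2,1.5,-115,1,0,0,0.5,-2,1.5,-115,1,0,0,0.5,-2,1.5,-115,0,0,0,0.5,-2,1.5,-115,0,0,0,0.5,-2,1.5,-115,0,0,0,0.5,-2,1.5,-115,0,0,0,0.5,-2,1.5,-115,0,0,0,0.5,-2,1.5,-115,0,0,0,0.5,-2,1.5,-115,0,0,0,0.5,-2,1.5,-115,0]' --grip_force 60

```text
clock: 3.45
position: [0.509, 0.2953, 0.0383]
ee_rot: [0.001, 0.168, 0.986, 0.0]
contact_force: [-0.8, 0.1, 6.9]
width: 0.0232
gripper_force: 59.5
```

Call:
jog_arm --deltas '[0,0,0,0,0,40,0,0,0,0,0,0,80,0,0,0,0,0,0,120,0,0,0,7,10,-45,120,0,0,0,14,20,-90,120,0,0,0,14,28,-135,120,0,0,0,14,28,-180,120,0,0,0,14,28,-210,120,0,0,0,14,28,-210,120,0,0,0,14,28,-210,90,0,0,0,14,28,-210,60,0,0,0,14,28,-210,50,0,0,0,14,28,-210,50,0,0,0,14,28,-210,50,0]'

```text
clock: 4.85
position: [0.5372, 0.0856, 0.0879]
ee_rot: [0.001, 0.047, 0.999, 0.0]
contact_force: [-0.7, 0.8, -1.8]
width: 0.0231
gripper_force: 59.8
```

```bash
python3 - <<'E'
from h import *
print(manip.get_state()["position"])
for n in("top","side"):
    c,im=grab(n); 
    x=[im[180:290,160:340],im[140:280,180:380]][n=="side"]
    cv2.imwrite('pics/p2%s.png'%n,cv2.resize(x,(390,300),interpolation=cv2.INTER_CUBIC))
cv2.imwrite('pics/p2.png',np.hstack([cv2.imread('pics/p2top.png'),cv2.imread('pics/p2side.png')]))
E
```

```text
[0.53717503 0.08555839 0.08792595]
```

View pics/p2.png

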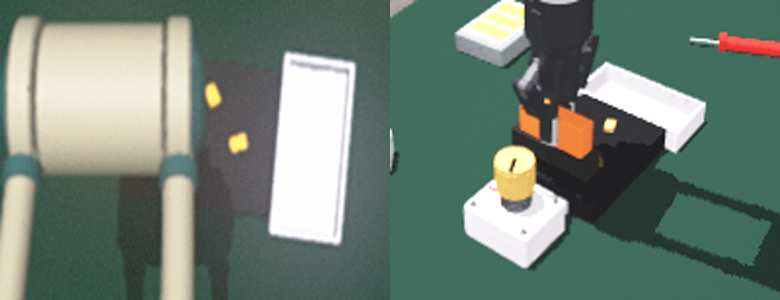

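Side view: the block is held upright over the plate at about (555,150), short of the chips. Lowering it onto the plate now.

Call:
jog_arm --deltas '[0,0,0,0,0,-10,0,0,0,0,0,0,-17,0,0,0,0,0,0,-19,0,0,0,0,0,0,-20,0,0,0,0,0,0,-20,0,0,0,0,0,0,-20,0]'

```text
clock: 5.55
position: [0.5358, 0.0851, 0.0683]
ee_rot: [-0.0, 0.047, 0.999, 0.0]
contact_force: [-3.9, -0.0, 7.6]
width: 0.0231
gripper_force: 61.0
```

Call:
jog_arm --deltas '[0,0,0,-0.9,-10,1,0,0,0,0,-1.8,-20,1,0,0,0,0,-2.7,-30,1,0,0,0,0,-3.6,-40,1,0,0,0,0,-4.5,-50,1,0,0,0,0,-5.4,-60,1,0,0,0,0,-6.2,-70,1,0,0,0,0,-7.1,-80,1,0,0,0,0,-8,-90,1,0,0,0,0,-8.9,-100,1,0,0,0,0,-9.8,-110,1,0,0,0,0,-10.7,-120,1.5,0,0,0,0,-11.6,-130,2,0,0,0,0,-12.5,-140,2,0,0,0,0,-13.4,-150,2,0,0,0,0,-14.3,-160,2,0,0,0,0,-14.3,-162,2,0,0,0,0,-14.3,-162,2,0]'

```text
clock: 7.35
position: [0.5222, -0.0774, 0.0693]
ee_rot: [-0.0, 0.047, 0.999, 0.0]
contact_force: [0.5, -0.1, -2.2]
width: 0.0228
gripper_force: 59.8
```

```bash
python3 - <<'E'
from h import *
print(manip.get_state()["position"])
c,im=grab("side"); cv2.imwrite('pics/p3.png',cv2.resize(im[130:270,210:400],(760,560),interpolation=cv2.INTER_CUBIC))
E
```

```text
[ 0.52217999 -0.07740798  0.06927229]
```

View pics/p3.png

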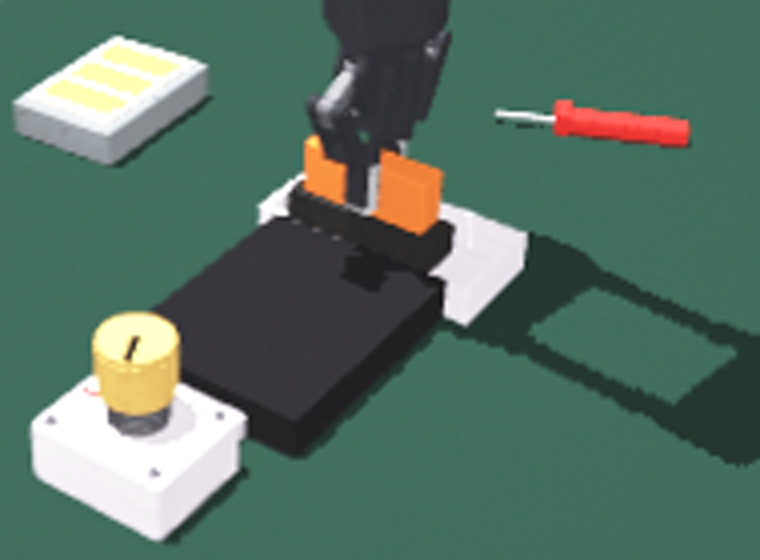

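The plate is clear and the block is over the tray edge at (370,210). Lifting it and carrying it back over to the bench.

Call:
jog_arm --deltas '[0,0,0,0,0,30,0,0,0,0,0,0,65,0,0,0,0,0,0,95,0,0,0,0,0,30,97,0,0,0,0,0,75,97,0,0,0,0,0,120,97,0,0,0,0,0,165,97,0,0,0,0,0,210,97,0,0,0,0,0,255,97,0,0,0,0,0,300,97,0,0,0,0,0,340,97,0,0,0,0,0,372,97,0,0,0,0,0,372,97,0,0,0,0,0,372,60,0,0,0,0,0,372,20,0,0,0,0,0,372,-10,0,0,0,0,0,372,-10,0]'

```text
clock: 9.1
position: [0.5182, 0.2931, 0.055]
ee_rot: [-0.005, 0.047, 0.999, -0.002]
contact_force: [-1.4, -0.9, -2.1]
width: 0.0232
gripper_force: 59.7
```

```bash
python3 - <<'E'
from h import *
s=manip.get_state();print(s["position"],s["contact_force"])
c,im=grab("top"); c2,im2=grab("side")
hsv=cv2.cvtColor(im,cv2.COLOR_BGR2HSV);H,S,V=[hsv[...,i].astype(int) for i in range(3)]
m=(H>=15)&(H<35)&(S>90)&(V>110);m[:,:200]=0;m[:190]=0
cs,_=cv2.findContours(m.astype(np.uint8),0,1)
y=np.array([.0889,.996]);x=np.array([.996,-.0889]);F=np.array([530.1,19.8])
for k in cs:
  if cv2.contourArea(k)<10: continue
  P=onplane(c,[k.reshape(-1,2).mean(0)],.007)[0,:2]*1000-F; print("chip fixture xy",P@x,P@y)
cv2.imwrite('pics/p4.png',np.hstack([cv2.resize(im[190:280,200:340],(400,260),interpolation=cv2.INTER_CUBIC),cv2.resize(im2[140:300,170:400],(400,260))]))
E
```

```text
[0.51824476 0.29307786 0.05501986] [-1.42000656 -0.87809765 -2.09511961]
```

View pics/p4.png

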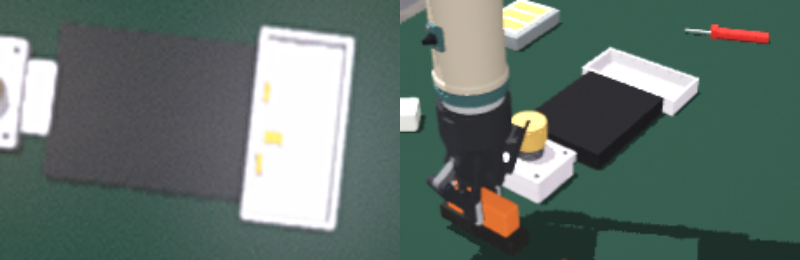

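Three brass pieces lie in the tray at about (266,92), (273,138) and (259,163) in the left half. I'll lower the block onto the bench.

Call:
jog_arm --deltas '[0,0,0,0,0,-10,0,0,0,0,0,0,-15,0,0,0,0,0,0,-18,0,0,0,0,0,0,-18,0,0,0,0,0,0,-18,0]'

```text
clock: 9.7
position: [0.5224, 0.2951, 0.0417]
ee_rot: [0.0, 0.047, 0.999, 0.0]
contact_force: [-0.0, 0.2, -2.8]
width: 0.023
gripper_force: 59.8
```

Call:
jog_arm --deltas '[0,0,0,0,0,-2,0,0,0,0,0,0,-3.5,0,0,0,0,0,0,-3.5,0,0,0,0,0,0,-3.5,0]'

```text
clock: 10.1
position: [0.5224, 0.2952, 0.0384]
ee_rot: [0.0, 0.047, 0.999, 0.0]
contact_force: [-1.0, 0.7, 2.6]
width: 0.0232
gripper_force: 60.4
```

Call:
jog_arm --deltas '[0,0,0,0,0,0,1,0,0,0,0,0,0,1,0,0,0,0,0,0,1,0,0,0,0,0,0,1,0,0,0,0,0,0,1,0,0,0,0,0,0,1,0,0,0,0,0,40,1,0,0,0,0,0,80,1,0,0,0,0,0,120,1,0,0,0,10,-40,120,1,0,0,0,20,-85,120,1,0,0,0,20,-132,120,1,0,0,0,20,-132,120,1,0,0,0,20,-132,120,1,0,0,0,20,-132,120,1]'

```text
clock: 11.6
position: [0.5422, 0.1638, 0.1579]
ee_rot: [0.0, 0.047, 0.999, 0.0]
contact_force: [1.1, 0.5, 0.1]
width: 0.0855
gripper_force: 0.0
```

```bash
python3 - <<'E'
from h import *
s=manip.get_state();c,im=grab("wrist","w2");print(s["position"])
hsv=cv2.cvtColor(im,cv2.COLOR_BGR2HSV);H,S,V=[hsv[...,i].astype(int) for i in range(3)]
cs,_=cv2.findContours(((H>=18)&(H<34)&(S>90)&(V>90)).astype(np.uint8),0,1)
for k in cs:
    if cv2.contourArea(k)<300: continue
    P=onplane(c,k.reshape(-1,2),.0956)[:,:2]*1000
    print(k.reshape(-1,2).mean(0).round(),cv2.minEnclosingCircle(P.astype(np.float32)),cv2.minAreaRect(P.astype(np.float32)))
c2,im2=grab("side"); cv2.imwrite('pics/w2s.png',np.hstack([cv2.resize(im,(400,300)),cv2.resize(im2[170:350,150:390],(400,300))]))
E
```

```text
[0.54219017 0.16382072 0.15785149]
[260. 211.] ((540.69873046875, 165.16201782226562), 25.0511417388916) ((540.882080078125, 164.8599090576172), (49.56245040893555, 41.05743408203125), 10.605799674987793)
[407. 171.] ((520.8418579101562, 269.6328125), 29.641632080078125) ((521.2330322265625, 273.2901306152344), (10.98836612701416, 59.254180908203125), 83.894775390625)
```

View pics/w2s.png

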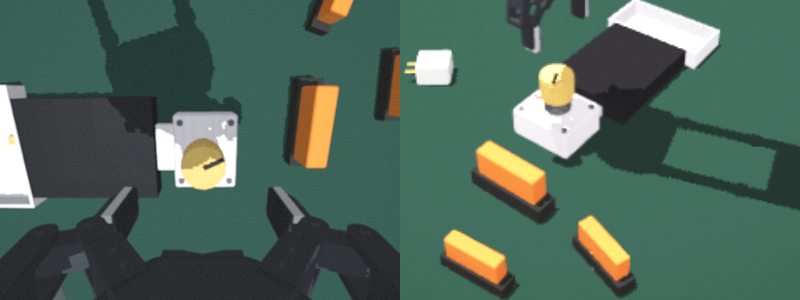

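Wrist view (left half): the cap is at (205,165), centred between the fingers. The block stands upright and free at (315,125), and the side view confirms it. Descending to grip the cap.

Call:
jog_arm --deltas '[0,0,0,1.5,0.5,-40,1,0,0,0,1.5,0.5,-75,1,0,0,0,1.5,0.5,-90,1,0,0,0,1.5,0.5,-90,1,0,0,0,1.5,0.5,-90,0,0,0,0,1.5,0.5,-90,0,0,0,0,1.5,0.5,-90,0,0,0,0,1.5,0.5,-90,0,0,0,0,1.5,0.5,-90,0,0,0,0,1.5,0.5,-90,0]' --grip_force 50

```text
clock: 12.7
position: [0.5447, 0.1643, 0.0695]
ee_rot: [0.002, 0.047, 0.999, 0.001]
contact_force: [-0.1, 2.0, 5.8]
width: 0.0432
gripper_force: 50.3
```

Call:
jog_arm --deltas '[0,0,-6,0,0,0,0,0,0,-12,0,0,0,0,0,0,-18,0,0,0,0,0,0,-24,0,0,-0.2,0,0,0,-30,0,0,-0.3,0,0,0,-36,0,0,-0.4,0,0,0,-42,0,0,-0.5,0,0,0,-48,0,0,-0.6,0,0,0,-54,0,0,-0.7,0,0,0,-60,0,0,-0.8,0,0,0,-66,0,0,-0.9,0,0,0,-72,0,0,-1,0,0,0,-78,0,0,-1.1,0,0,0,-84,0,0,-1.2,0,0,0,-90,0,0,-1.2,0,0,0,-90,0,0,-1.2,0,0,0,-90,0,0,-1.2,0]'

```text
clock: 14.4
position: [0.5438, 0.1635, 0.0682]
ee_rot: [0.0, 0.74, 0.673, 0.001]
contact_force: [-1.8, 0.0, 7.6]
width: 0.0431
gripper_force: 50.4
```

```bash
python3 - <<'E'
from h import *
s=manip.get_state();print(s["moment"],s["contact_force"],s["qpos"][5],2*np.degrees(np.arctan2(s["ee_rot"][2],s["ee_rot"][1])))
E
```

```text
[ 0.0206647   0.39675751 -0.11825249] [-1.81127116  0.03131539  7.60888785] 0.26416574380191227 84.57338933911606
```

Call:
jog_arm --deltas '[0,0,-5,0,0,0,0,0,0,-10,0,0,-0.1,0,0,0,-15,0,0,-0.2,0,0,0,-18,0,0,-0.2,0,0,0,-18,0,0,-0.2,0,0,0,-18,0,0,-0.2,0]'

```text
clock: 15.0
position: [0.5435, 0.1637, 0.0679]
ee_rot: [-0.0, 0.836, 0.549, 0.0]
contact_force: [-2.8, 0.8, 7.8]
width: 0.043
gripper_force: 50.4
```

```bash
cat > r.py <<'E'
from h import *
s=manip.get_state();print(s["moment"].round(3),s["contact_force"].round(1),s["qpos"][5].round(3),2*np.degrees(np.arctan2(s["ee_rot"][2],s["ee_rot"][1])))
E
python3 r.py
```

```text
[ 0.123  0.455 -0.095] [-2.8  0.8  7.8] 0.578 66.5806552194945
```

Call:
jog_arm --deltas '[0,0,-3,0,0,0,0,0,0,-6,0,0,0,0,0,0,-9,0,0,0,0,0,0,-9,0,0,0,0,0,0,-9,0,0,0,0]'

```text
clock: 15.5
position: [0.5434, 0.1637, 0.0678]
ee_rot: [0.0, 0.876, 0.483, 0.0]
contact_force: [-2.9, 0.4, 7.1]
width: 0.043
gripper_force: 50.4
```

```bash
python3 r.py
```

```text
[0.203 0.471 0.535] [-2.9  0.4  7.1] 0.734 57.70381655579789
```

```bash
python3 - <<'E'
from h import *
c,im=grab("side"); c2,im2=grab("wrist")
p=proj(c,[.543,.163,.09])[0].astype(int);print(p)
cv2.imwrite('pics/p5.png',np.hstack([cv2.resize(im[p[1]-30:p[1]+30,p[0]-40:p[0]+40],(400,300),interpolation=cv2.INTER_CUBIC),cv2.resize(im2,(400,300))]))
E
```

```text
[244 215]
```

View pics/p5.png

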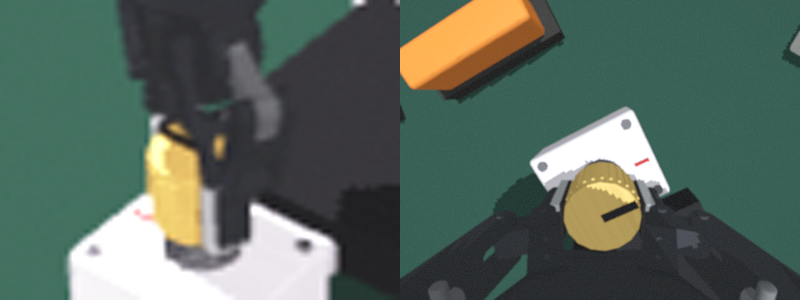

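The wrist view shows the black line from (602,218) to (637,204) and the red mark at (642,162). I can measure the cap angle from this.

```bash
cat > ang.py <<'E'
from h import *
import sys
c,im=grab("wrist")
hsv=cv2.cvtColor(im,cv2.COLOR_BGR2HSV);H,S,V=[hsv[...,i].astype(int) for i in range(3)]
yel=((H>=15)&(H<36)&(S>80)&(V>70)); cs,_=cv2.findContours(yel.astype(np.uint8),0,1); k=max([q for q in cs if abs(q[:,0,0].mean()-258)<60],key=cv2.contourArea)
hull=np.zeros(im.shape[:2],np.uint8);cv2.fillPoly(hull,[cv2.convexHull(k)],1)
hull=cv2.erode(hull,np.ones((5,5)));y0=int(k[:,0,1].mean())
m=((V<80)&(hull>0)).astype(np.uint8); n,l,st,ce=cv2.connectedComponentsWithStats(m); i=1+np.argmax(st[1:,4])
ys,xs=np.where(l==i); P=onplane(c,np.c_[xs,ys],.094)[:,:2]*1000
d=P-P.mean(0); v=np.linalg.svd(d,full_matrices=False)[2][0]
cap=np.array([543.4,163.7]); v*=np.sign(v@(P.mean(0)-cap))
print("line px",len(xs),xs.mean(),ys.mean(),"centre",P.mean(0),"dir",np.degrees(np.arctan2(v[1],v[0])),"ang rel fixture",np.degrees(np.arctan2(v[1],v[0]))+5.1)
r=((H<8)|(H>172))&(S>90)&(V>90); ys,xs=np.where(r)
if len(xs): 
  P=onplane(c,np.c_[xs,ys],.04)[:,:2]*1000; q=np.median(P,0); print("red",len(xs),q,"dir",np.degrees(np.arctan2(*(q-cap)[::-1])))
E
python3 ang.py
```

```text
line px 413 280.7360774818402 270.45278450363196 centre [554.76301369 164.02625932] dir -6.411344068220254 ang rel fixture -1.3113440682202544
red 56 [578.08445711 161.82566028] dir -3.093241425962656
```

Call:
jog_arm --deltas '[0,0,-2,0,0,0,0,0,0,-2,0,0,0,0,0,0,-2,0,0,0,0]'

```text
clock: 15.95
position: [0.5434, 0.1637, 0.0678]
ee_rot: [0.0, 0.884, 0.468, 0.0]
contact_force: [-2.5, 1.9, 7.2]
width: 0.0431
gripper_force: 50.4
```

```bash
python3 r.py; python3 ang.py
```

```text
[0.257 0.494 1.225] [-2.5  1.9  7.2] 0.767 55.85501924812209
line px 416 280.4567307692308 270.08653846153845 centre [554.72478487 163.91271194] dir -6.990662203615107 ang rel fixture -1.8906622036151077
red 58 [578.56659997 161.77491703] dir -3.1333467218235427
```

The moment rose to 1.2 N m with the line still on the mark, so the cap is bottomed out. Backing off a quarter turn.

Call:
jog_arm --deltas '[0,0,6,0,0,0,0,0,0,12,0,0,0.1,0,0,0,18,0,0,0.2,0,0,0,24,0,0,0.3,0,0,0,30,0,0,0.4,0,0,0,36,0,0,0.5,0,0,0,42,0,0,0.6,0,0,0,48,0,0,0.7,0,0,0,54,0,0,0.7,0,0,0,60,0,0,0.8,0,0,0,66,0,0,0.9,0,0,0,72,0,0,1,0,0,0,78,0,0,1.1,0,0,0,84,0,0,1.2,0,0,0,89,0,0,1.3,0,0,0,92,0,0,1.3,0,0,0,92,0,0,1.3,0,0,0,92,0,0,1.3,0,0,0,92,0,0,1.3,0]'

```text
clock: 17.9
position: [0.5446, 0.164, 0.0691]
ee_rot: [0.001, 0.279, 0.96, 0.001]
contact_force: [-0.5, 2.0, 4.6]
width: 0.0431
gripper_force: 50.2
```

```bash
python3 r.py; python3 ang.py; python3 - <<'E'
from h import *
c,im=grab("wrist");c2,im2=grab("top"); cv2.imwrite('pics/p6.png',np.hstack([cv2.resize(im,(400,300)),cv2.resize(im2[170:300,110:340],(400,300))]))
E
```

```text
[0.225 0.102 0.107] [-0.5  2.   4.6] -0.836 147.6094279174521
line px 416 281.65384615384613 270.3942307692308 centre [545.95750774 175.22043883] dir 83.5254648895178 ang rel fixture 88.6254648895178
red 1 [478.30707429 293.75663713] dir 116.5878165261117
```

View pics/p6.png

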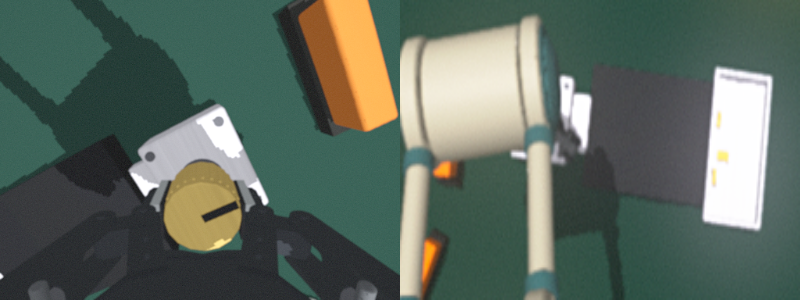

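The cap line has turned about 90.5° from the bottom stop and the cap is gripped at 50 N. The block is standing at (345,60), and all three chips are in the tray.

```bash
python3 -c "
from rig import manip
print(manip.sign_off())"
```

```text
the job is handed in; nothing more can be done
None
```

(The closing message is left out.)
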